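Reset the tripped bench supply

ROBOT

A 6-joint arm with a two-finger parallel gripper is mounted at the origin on a cart in front of the work surface, level with it; the furniture and walls round the work are solid. World frame = base frame: x ahead of the robot, y to its left, z up, the work surface at z = 0. Lengths are in m, angles in degrees, forces in N, time in s.
With the tool pointing down it reaches from about 0.25 to 0.8 m from the base axis. Payload 3.9 kg.
Tool frame: the origin (TCP) lies midway between the tips of the shut fingers; the grasp point (between the pads) lies manip.hold_point_z behind it (manip.hold_point_z is the distance from the TCP to the grasp point, in m); z points along the fingers, y is the line along which they close (so a half turn about z gives the same grasp; the last joint's range is limited). The gripper opens to 85 mm and grips with 20 to 120 N. Pads are 22 mm wide; open, the fingers measure 114 mm over their backs; the gripper's body (76 mm by 85 mm) begins 54 mm behind the grasp point. The pads swing forward as they close: fully open they stand 13 mm farther back than shut.
Start: joints at [0, 14.897, -7.913, 67.191, 0, 90], TCP at [0.525, -0, 0.231] pointing down, gripper open.
Joint ranges: [-159.42, 159.42], [-47.68, 98.78], [-73.54, 78.23], [-108.79, 121.32], [-90, 84.71], [-180, 180]. Speed limits (degrees/s): [147.25, 147.25, 180, 180, 180, 180].

INTERFACE

Orientations are given as a 3x3 rotation matrix whose columns are the frame's x, y, z axes.
In Python, from workcell import manip, get_image, calibration, order gives the robot as it stands.
- The arm moves only by the tool step_arm, never from a script. Its argument "steps" is one flat list of numbers, 5 for each row, row after row: the closure, from -1 (fully open) to 1 (shut), then the shift along the tool's x, y, z in mm, then the turn about the tool's z in rad. In form: [hand, dx, dy, dz, roll, hand, dx, dy, dz, roll, ...]. A call has 1 to 12 rows; each row shifts and turns the commanded pose from where the row before left it, along the tool's axes as they then stand; what a row does not reach is not made up. A row lasts 1/10 s, in which the tool goes at most 50 mm and 8.59 degrees, less where a joint would pass 70% of its speed; a pose out of reach is approached as far as the arm can. A call is refused whole if a number of a shift passes 50 or a number of a turn 0.15, either way. A call with a gripper value outside its range is refused whole. The fingers move at their own pace and stop on an object; "grip_force" is the grip in N (left out, the last holds). Time passes only in rows, so rows that do not move let the fingers close. It gives the time, the measured TCP pose, the force, the opening and the grip force at its end, in the units of the state.
- manip.get_obs(): the state, without advancing time (a new reading comes with each control period).
- get_image(name): name is "scene" or "side" or "wrist"; returns the picture (384x512x3 uint8, red, green, blue); there is no depth.
- calibration(name): a dict with "fx", "fy", "cx", "cy" (pixels), "cam_to_world" (4x4, takes a point from camera to world coordinates). Camera axes: x right, y up, looking along -z (the intrinsics and any distortion apply to the point x, -y, -z); pixel columns grow to the right and rows downward; lengths in m; the calibration is good to about 2 mm. A picture is of the moment at which its call begins: read the wrist's pose just before it. calibration takes no time and is no camera call; for the wrist camera it gives the pose at the moment of the call.
- order.job_done(): hands the job in; it is judged then, once.
The state is a dict: "time_s": time; "qpos": joint angles; "qvel": joint speeds; "tau": joint torques, N m; "tcp_pos": TCP position; "tcp_rot": TCP orientation; "wrist_force": force on the tool from outside, world axes, zero at the start; "wrist_torque": the same for the moment, N m; "finger_gap": finger opening in m; "grip_force": force on a finger pad.
Only numpy, scipy, OpenCV 4.12 (cv2) and the standard library are available. Lean on these libraries where they do the work, as an engineer would, in place of code of your own. Each camera call takes 0.05 s, during which the arm holds its last target. There are 200 camera calls.

TASK

The bench supply has tripped: press the latch pad at the front of the grey supply box so that its clear lid springs ajar, then push the lid up and back, without forcing it, until it stays fully open. Then press in the one breaker button of the three that stands out until it stays in, and only after that press the square start key until it stays in and the round stop key comes out; leave the lid open. It is all pressing and pushing with the fingertips: pick nothing up, and leave the loose things round the box where they lie.

Things in the scene. Friction and masses are not known exactly. Their poses are not given: they have to be found in the camera images.
- supply_box: grey supply box screwed to the bench: 260 mm wide (its y), 160 deep (x), rim 85 above the bench. Origin: centre of its underside. +x points to its back (hinges), -x to its front (latch), z up. Under the lid a front plate, 16 mm below the rim, carries from left (+y) three breakers in a row (x 0; y +85, +41, -3 mm), then the starter with two keys one behind the other (x +27 and -27, y -75)
- latch_pad (a point): centre of the ribbed top of the black press pad of the latch, 44 mm wide, 35 deep, that sticks out at the box's front, 118 mm before its centre, 75 above the bench. It is one arm of a spring rocker; a thin steel upright behind it, 30 mm from this point, hooks over the lid's front edge, to 9 mm above the rim. About 3 N straight down tips the hook off the lid; the pad comes up again when let go
- latch (a joint): tilt of the latch rocker: 0 hooked over the lid, 0.35 rad pressed to its stop (the pad then is about 10 mm lower); the hook lets the lid go at about 0.2 rad
- lid_hinge (a point): middle of the lid's hinge line, on the rim at the back of the box, 82 mm behind the box's centre and 85 mm above the bench; the line runs along the box's y
- lid_edge (a point): middle of the free front edge of the lid (it moves with the lid), 163 mm from the hinge line. The lid is a clear window in a grey frame, 163 x 260 x 4 mm, 0.12 kg
- lid (a joint): opening angle of the lid: 0 shut, hooked by the latch. Let go, a spring pin lifts it ajar, to about 0.5 rad (front edge some 80 mm above the rim). From there it swings freely: pushed at its front edge up and back past upright (1.57) it falls to its stop at 2.05 rad and stays; short of upright it falls back to ajar
- button_a (a joint): travel of the push-to-reset button of the TRIPPED breaker, the only one of the three whose button stands out at the start (its place in the row varies): 0 out, 0.007 m in. It snaps: pressed straight down with about 2 N past the half-way point (0.0035) it goes in and stays in
- button_a_top (a point): centre of the top of that round black button, 16 mm in diameter; it stands 10.5 mm above the front plate when out, 3.5 mm when in
- button_b (a joint): travel of the button of a second breaker of the same kind, already in (0.007 m) at the start
- button_c (a joint): travel of the button of the third breaker of the same kind, already in (0.007 m) at the start
- start_key (a joint): travel of the start key: 0 out, 0.007 m in. A snap key like the breaker button (about 2 N); linked by a see-saw to the stop key: when one goes in the other comes out
- start_key_top (a point): centre of the top of the start key, the square black key, 24 x 24 mm, in a square bead; it is out at the start, 10.5 mm above the front plate (3.5 mm when in). Whether it is the rear or the front one of the two keys varies
- stop_key (a joint): travel of the stop key, the round one with a mushroom head 28 mm in diameter, the other of the two keys: 0 out, 0.007 m in. It is in at the start
- steel_block: loose steel packing block, 30 x 38 x 28 mm, left of the box; to be left alone
- collar_nut: loose rusty hexagon nut, 29 x 33 x 18 mm, before the box on the left; to be left alone
- hex_bolt: loose hexagon bolt on its side, 56 x 22 x 20 mm, before the box on the right; to be left alone
- key_stock: loose square steel bar, 10 x 110 x 10 mm, right of the box; to be left alone
- eraser_box: loose small white carton, 26 x 62 x 18 mm, behind the box on the left; to be left alone
- caliper: loose vernier caliper, 60 x 200 x 7 mm, near the front edge of the bench; to be left alone

How it is judged (in metres and radians):
On the way, in this order (a step that is already met when the one before it is completed fails the run):
1. the latch is pressed and the lid has sprung ajar (value of joint lid above 0.25 rad), for 0.1 s.
2. the lid is pushed back to its stop and stays open (value of joint lid above 1.9 rad), for 0.2 s.
3. the tripped breaker's button is in and stays in (value of joint button_a above 0.0055 m), for 0.2 s.
4. the start key is in and the stop key out (value of joint start_key above 0.0055 m and value of joint stop_key below 0.0015 m), for 0.2 s.
At the end, for the whole second after the job is handed in: lid open beyond 1.9 rad, all three breaker buttons in (past 5.5 of their 7 mm), start key in (past 5.5 mm) and stop key out (less than 1.5 mm in) (all of step 4 and value of joint lid above 1.9 rad and value of joint each of button_a, button_b, button_c above 0.0055 m); the robot touches nothing.
It fails at once if the lid is gripped hard or forced (fingers on the lid with over 30 N) (contact force between the fingers and lid above 30 N).
It fails at once if the start key goes in while the tripped breaker's button is still out (value of joint start_key above 0.0045 m and value of joint button_a below 0.003 m).
It fails at once if a loose thing round the box is shifted by more than 25 mm (distance of any of steel_block, collar_nut, hex_bolt, key_stock, eraser_box, caliper from where it was at the start of the episode above 0.025 m).
It fails at once if a loose thing round the box is lifted off the bench (height (world z) of any of steel_block, collar_nut, hex_bolt, key_stock, eraser_box, caliper above 0.015 m).
It also fails if it takes over 56 s, if anything falls off the work surface, if the arm or the gripper's body presses on something with over 40 N, if the wrist force passes 120 N, or if a joint passes its speed limit or range.

## Working session

There is one attempt and no reset: what is moved stays moved. The work goes in short steps, Python scripts to look and compute and a tool call to move; the robot and the scene stay as the last step left them, time stands still between calls to the robot, and variables do not carry over. Pictures are saved under pics/ and viewed, at most 13 in all, crops included, and the job is handed in when it is done.

Besides the shell and the picture viewer there is one more tool, called after "Request:" as name(argument=value, ...) on one line, values as JSON. step_arm: Moves the arm, as the interface text tells. Its arguments: {"type":"object","properties":{"steps":{"type":"array"},"grip_force":{"type":"number"}},"required":["steps"]}

```bash
mkdir -p pics
cat > h.py <<'E'
import numpy as np,cv2
from workcell import manip,get_image,calibration,order
def snap(n,f):
    c=calibration(n);im=get_image(n);cv2.imwrite('pics/'+f,im[:,:,::-1]);return im,c
def ray(c,u,v):
    M=np.array(c['cam_to_world']);d=np.array([(u-c['cx'])/c['fx'],-(v-c['cy'])/c['fy'],-1.]);return M[:3,3],M[:3,:3]@d
def onz(c,u,v,z):
    o,d=ray(c,u,v);return o+d*(z-o[2])/d[2]
def proj(c,p):
    M=np.array(c['cam_to_world']);q=M[:3,:3].T@(np.array(p)-M[:3,3]);return c['cx']+c['fx']*q[0]/-q[2],c['cy']-c['fy']*q[1]/-q[2]
E
python3 - <<'E'
from h import *
import pickle
C={}
for n in('scene','side','wrist'):
    im,c=snap(n,n+'0.png');C[n]=c;print(n,{k:(np.round(v,3).tolist()) for k,v in c.items() if k not in()})
pickle.dump(C,open('c0.pkl','wb'))
a=[cv2.imread(f'pics/{n}0.png') for n in('scene','wrist')]
o=manip.get_obs();print(o['time_s'],o['tcp_pos'],np.round(o['tcp_rot'],2).tolist(),manip.hold_point_z)
E
```

```text
scene {'fx': 469.0, 'fy': 469.0, 'cx': 252.18, 'cy': 191.486, 'cam_to_world': [[-0.782, 0.42, -0.46, 0.104], [-0.623, -0.524, 0.581, 0.593], [0.003, 0.741, 0.672, 0.718], [0.0, 0.0, 0.0, 1.0]]}
side {'fx': 398.529, 'fy': 398.529, 'cx': 257.533, 'cy': 187.719, 'cam_to_world': [[-0.971, 0.154, -0.183, 0.399], [-0.238, -0.54, 0.807, 0.745], [0.026, 0.827, 0.561, 0.596], [0.0, 0.0, 0.0, 1.0]]}
wrist {'fx': 342.448, 'fy': 342.448, 'cx': 260.31, 'cy': 194.898, 'cam_to_world': [[1.0, -0.0, 0.003, 0.525], [-0.001, 0.958, 0.287, 0.074], [-0.003, -0.287, 0.958, 0.374], [0.0, 0.0, 0.0, 1.0]]}
0.15 [5.24472134e-01 9.14686880e-07 2.30662164e-01] [[0.0, 1.0, -0.0], [1.0, -0.0, 0.0], [0.0, -0.0, -1.0]] 0.0187
```

View pics/scene0.png

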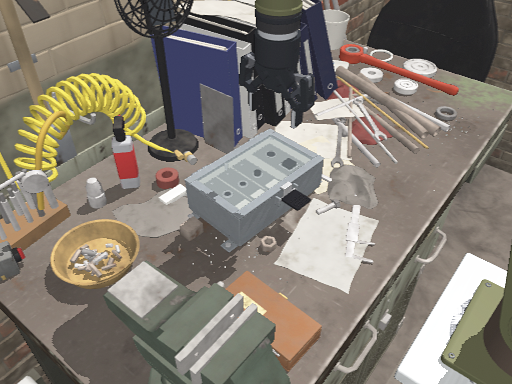

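View pics/wrist0.png

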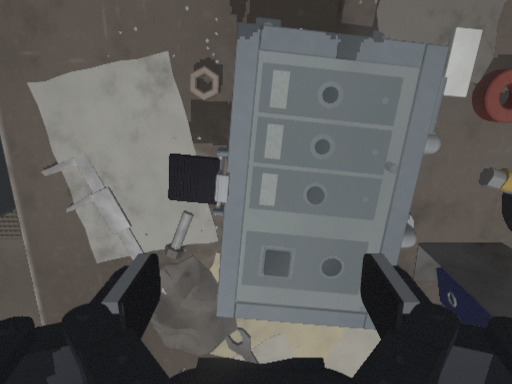

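Wrist view: the black pad is at about (195,179), with the breakers at (330,95), (322,147) and (315,195). The square start key is the front one at (277,263), and the round stop key is at the rear (331,267). I'll fit the box pose from these next.

Run:
```python
from h import *
import pickle
C=pickle.load(open('c0.pkl','rb'));c=C['wrist']
L=np.array([[-118,0,75],[0,85,73],[0,41,73],[0,-3,73],[-27,-75,79],[27,-75,73]])/1e3
P=[(195,179),(330,95),(322,147),(315,195),(277,263),(331,267)]
W=np.array([onz(c,*p,l[2])[:2] for p,l in zip(P,L)])
a=L[:,:2]-L[:,:2].mean(0);b=W-W.mean(0)
th=np.arctan2((a[:,0]*b[:,1]-a[:,1]*b[:,0]).sum(),(a*b).sum())
R=np.array([[np.cos(th),-np.sin(th)],[np.sin(th),np.cos(th)]]);t=W.mean(0)-R@L[:,:2].mean(0)
print('th',np.degrees(th),'t',t,'res mm',np.round((W-(L[:,:2]@R.T+t))*1e3,1).tolist())
np.save('box.npy',[th,*t])
for l in L: print(np.r_[R@l[:2]+t,l[2]].round(4))
print('tool shift check; hook',R@[-.088,0]+t,'edge',R@[-.081,0]+t,'hinge',R@[.082,0]+t)
im=cv2.imread('pics/wrist0.png')[20:340,150:450]; im=cv2.resize(im,None,fx=1.8,fy=1.8,interpolation=3)
s=cv2.imread('pics/side0.png'); print(s.shape)
# outline check
for n in('scene','side'):
  for l in L[1:4]:
    u=proj(C[n],np.r_[R@l[:2]+t,l[2]]);print(n,np.round(u))
u=[proj(C['side'],np.r_[R@l[:2]+t,l[2]]) for l in L]
x0,y0=np.int32(np.min(u,0))-60;x1,y1=np.int32(np.max(u,0))+60
k=s[max(y0,0):y1,max(x0,0):x1];k=cv2.resize(k,None,fx=2.5,fy=2.5,interpolation=3)[:590,:790]
cv2.imwrite('pics/sidec.png',k);print(x0,y0,k.shape)
```

```text
th -6.153799425807899 t [ 0.57554367 -0.01241433] res mm [[7.0, -0.8], [-1.9, -0.3], [-1.7, -0.4], [-1.2, -0.7], [-0.8, 1.9], [-1.4, 0.3]]
[4.582e-01 2.000e-04 7.500e-02]
[0.5847 0.0721 0.073 ]
[0.5799 0.0283 0.073 ]
[ 0.5752 -0.0154  0.073 ]
[ 0.5407 -0.0841  0.079 ]
[ 0.5943 -0.0899  0.073 ]
tool shift check; hook [ 0.48805075 -0.00298093] edge [ 0.49501042 -0.00373132] hinge [ 0.65707116 -0.02120454]
(384, 512, 3)
scene [226. 193.]
scene [241. 183.]
scene [256. 173.]
side [242. 206.]
side [249. 196.]
side [256. 186.]
182 108 (395, 455, 3)
```

View pics/sidec.png

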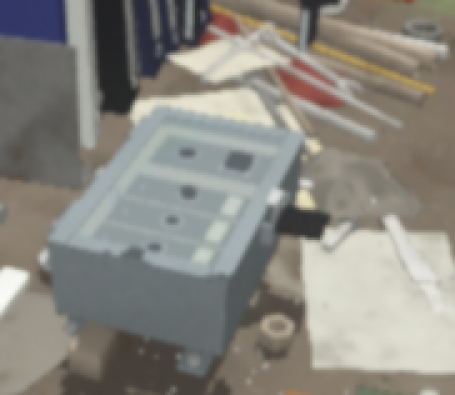

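The pad centre should be near (0.457, 0, 0.075); the small residual comes from including its arm in the blob. The right-hand breaker (y −3) looks raised, which I'll confirm once the lid is open. I'll press the latch with shut fingers first.

Request:
step_arm(steps=[1,0,-25,20,0,1,0,-25,30,0,1,0,-23,30,0,1,0,0,30,0,1,0,0,21,0,1,0,0,10,0,1,0,0,8,0,1,0,0,8,0,1,0,0,4,0,1,0,0,3.5,0,1,0,0,0,0,1,0,0,0,0])

```text
time_s: 1.35
tcp_pos: [0.4524, 0.0, 0.0674]
tcp_rot: [[0.0, 1.0, 0.001], [1.0, -0.0, 0.0], [0.0, 0.001, -1.0]]
wrist_force: [-1.1, 1.1, 4.3]
finger_gap: 0.0
grip_force: 1.4
```

Run:
```python
from h import *
im,c=snap('scene','s1.png');o=manip.get_obs();print(o['time_s'],o['tcp_pos'],o['wrist_force'],o['finger_gap'])
```

```text
1.4 [4.52427819e-01 4.42778914e-05 6.73781347e-02] [-1.176874    0.90493018  3.98783375] -0.00015911214909472313
```

View pics/s1.png

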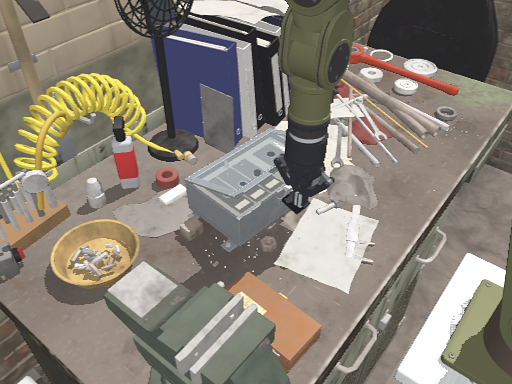

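The pad is down and the lid appears ajar, though the gripper hides part of it. I'll back away, align the roll with the box, and measure the lid edge.

Request:
step_arm(steps=[1,0,0,-8,0,1,0,-15,-10,0.107,1,0,-10,-20,0,1,0,0,-30,0,1,0,0,-10,0,1,0,0,0,0])

```text
time_s: 2.0
tcp_pos: [0.4288, 0.001, 0.1464]
tcp_rot: [[0.107, 0.994, 0.004], [0.994, -0.107, -0.0], [0.0, 0.004, -1.0]]
wrist_force: [0.3, -0.4, 0.4]
finger_gap: 0.0001
grip_force: 0.0
```

Run:
```python
from h import *
o=manip.get_obs();print(o['time_s'],o['tcp_pos'],np.round(o['tcp_rot'],3).tolist(),o['wrist_force'])
im,c=snap('side','d2.png');im2,c2=snap('scene','s2.png')
th,*t=np.load('box.npy');R=np.array([[np.cos(th),-np.sin(th)],[np.sin(th),np.cos(th)]])
def crop(im,c):
  k=im[:,:,::-1].copy()
  for a,col in((0,(0,0,255)),(.3,(0,255,255)),(.5,(0,255,0)),(.6,(255,0,255))):
    for y in(-.13,.13):
      p=R@[.082-.163*np.cos(a),y]+t
      cv2.circle(k,tuple(np.int32(np.round(proj(c,np.r_[p,.087+.163*np.sin(a)])))),1,col,-1)
  return cv2.resize(k[100:280,150:350],None,fx=2,fy=3 if 0 else 2,interpolation=3)
cv2.imwrite('pics/m2.png',np.hstack([crop(im,c),crop(im2,c2)]))
```

```text
2.0 [0.42878775 0.00104404 0.14642685] [[0.107, 0.994, 0.004], [0.994, -0.107, -0.0], [0.0, 0.004, -1.0]] [ 0.33240379 -0.44349209  0.38231989]
```

View pics/m2.png

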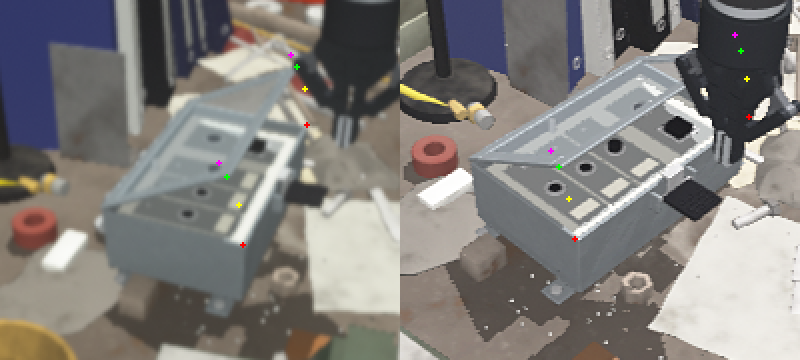

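The lid is ajar at about 0.5 rad: the green 0.5 rad markers lie on its front corners, so the box pose holds. The right-hand breaker (y −3) stands out. Next I approach the lid's edge and follow its arc.

Request:
step_arm(steps=[1,0,25,0,0,1,0,25,0,0,1,0,12,0,0,1,0,5,-1,0,1,0,4,-5,0,1,0,4,-7,0,1,0,4.5,-7,0,1,0,5,-6.5,0,1,0,5,-6.5,0,1,0,5.5,-6,0,1,0,5.5,-6,0])

```text
time_s: 3.2
tcp_pos: [0.5275, -0.0097, 0.1905]
tcp_rot: [[0.107, 0.994, 0.0], [0.994, -0.107, -0.0], [0.0, 0.0, -1.0]]
wrist_force: [-0.2, -0.6, -0.3]
finger_gap: 0.0001
grip_force: 0.0
```

Run:
```python
from h import *
o=manip.get_obs();print(o['time_s'],o['tcp_pos'],o['wrist_force'])
im,c=snap('side','d3.png');im2,c2=snap('scene','s3.png')
cv2.imwrite('pics/m3.png',np.hstack([cv2.resize(i[60:280,150:350,::-1],None,fx=2,fy=2,interpolation=3) for i in(im,im2)]))
```

```text
3.2 [ 0.52747728 -0.00972688  0.19049877] [-0.16535741 -0.60012977 -0.32106132]
```

View pics/m3.png

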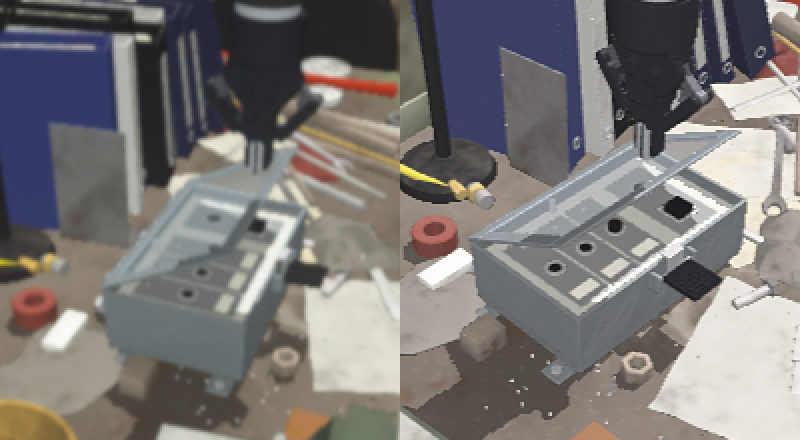

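The tip rose over the edge without contact, because the fingertips are thinner than I assumed. The lid is still ajar. I'll go back, lower, and push in until I feel contact.

Request:
step_arm(steps=[1,0,-25,-2,0,1,0,-25,0,0,1,0,0,30,0,1,0,0,32,0,1,0,12,0,0,1,0,8,0,0,1,0,6,0,0,1,0,5,0,0,1,0,0,0,0])

```text
time_s: 4.2
tcp_pos: [0.4996, -0.0067, 0.1297]
tcp_rot: [[0.106, 0.994, -0.017], [0.994, -0.106, 0.002], [0.0, -0.018, -1.0]]
wrist_force: [-20.9, 1.6, 11.7]
finger_gap: 0.0003
grip_force: 10.8
```

There is 21 N of contact and it points through the hinge, so friction is jamming the edge. I'll ease back a little and lift along the arc.

Request:
step_arm(steps=[1,0,-4,0,0,1,0,1,-5,0,1,0,3,-7,0,1,0,4,-7,0])

```text
time_s: 4.6
tcp_pos: [0.5128, -0.008, 0.1506]
tcp_rot: [[0.107, 0.994, 0.001], [0.994, -0.107, 0.0], [0.0, 0.001, -1.0]]
wrist_force: [-3.5, -0.0, 2.9]
finger_gap: 0.0
grip_force: 1.6
```

Request:
step_arm(steps=[1,0,5,-7,0,1,0,5,-6.5,0,1,0,5.5,-6.5,0,1,0,5.5,-6,0,1,0,6,-6,0])

```text
time_s: 5.1
tcp_pos: [0.54, -0.0111, 0.1813]
tcp_rot: [[0.107, 0.994, 0.001], [0.994, -0.107, -0.0], [-0.0, 0.001, -1.0]]
wrist_force: [-0.3, 0.4, -0.2]
finger_gap: 0.0001
grip_force: 0.2
```

Run:
```python
from h import *
o=manip.get_obs();print(o['time_s'],o['tcp_pos'],o['wrist_force'])
im,c=snap('side','d4.png');im2,c2=snap('scene','s4.png')
cv2.imwrite('pics/m4.png',np.hstack([cv2.resize(i[60:280,150:350,::-1],None,fx=2,fy=2,interpolation=3) for i in(im,im2)]))
```

```text
5.1 [ 0.54004743 -0.01110864  0.18131897] [-0.31889417  0.36623974 -0.22928391]
```

View pics/m4.png

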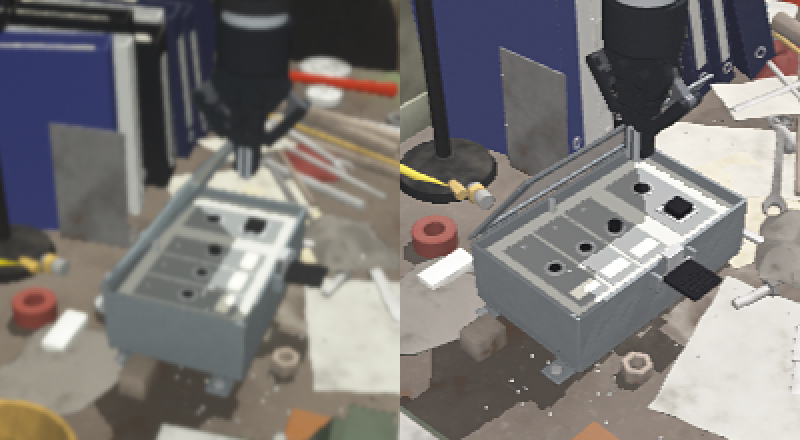

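The lid is at about 0.9 rad and following the finger with little force, so I continue the arc.

Request:
step_arm(steps=[1,0,7,-6,0,1,0,8,-6,0,1,0,10,-6,0,1,0,11,-5,0,1,0,12,-4.5,0,1,0,12,-3,0,1,0,13,-2.5,0,1,0,13,-1,0,1,0,13,0,0,1,0,13,0,0,1,0,10,0,0,1,0,8,0,0])

```text
time_s: 6.4
tcp_pos: [0.669, -0.025, 0.2146]
tcp_rot: [[0.107, 0.994, -0.0], [0.994, -0.107, -0.0], [-0.0, -0.0, -1.0]]
wrist_force: [0.0, 1.1, -0.3]
finger_gap: 0.0001
grip_force: 0.0
```

Run:
```python
from h import *
o=manip.get_obs();print(o['time_s'],o['tcp_pos'],o['wrist_force'])
im,c=snap('side','d5.png');im2,c2=snap('scene','s5.png')
cv2.imwrite('pics/m5.png',np.hstack([cv2.resize(i[60:280,150:350,::-1],None,fx=2,fy=2,interpolation=3) for i in(im,im2)]))
```

```text
6.4 [ 0.66901656 -0.02497216  0.21455418] [ 0.02655732  1.06690941 -0.27390202]
```

View pics/m5.png

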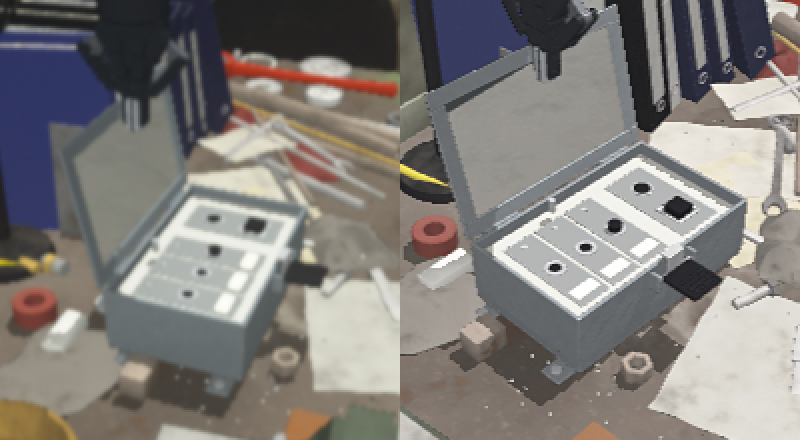

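The lid is open at its stop. The rightmost breaker (y −3) clearly stands out and the square start key is at the front. I'll go back above the box for one close look.

Request:
step_arm(steps=[1,0,-30,0,0,1,0,-35,0,0,1,0,-30,0,0,1,0,0,0,0])

```text
time_s: 6.9
tcp_pos: [0.5684, -0.0143, 0.2148]
tcp_rot: [[0.106, 0.994, -0.005], [0.994, -0.106, 0.0], [-0.0, -0.005, -1.0]]
wrist_force: [0.7, -0.7, -0.1]
finger_gap: 0.0002
grip_force: 0.0
```

Run:
```python
from h import *
o=manip.get_obs();print(o['time_s'],o['tcp_pos'])
im,c=snap('wrist','w6.png')
th,*t=np.load('box.npy');R=np.array([[np.cos(th),-np.sin(th)],[np.sin(th),np.cos(th)]])
for n,l in(('a',[0,-.003,.0795]),('start',[-.027,-.075,.0795]),('stop',[.027,-.075,.0725])):
  p=np.r_[R@l[:2]+t,l[2]];print(n,p.round(4),np.round(proj(c,p)))
g=cv2.cvtColor(im,cv2.COLOR_RGB2GRAY);m=(g<60).astype(np.uint8)
N,lab,st,ce=cv2.connectedComponentsWithStats(m)
for i in range(1,N):
  if 80<st[i,4]<6000: print(st[i].tolist(),ce[i].round(1),onz(c,*ce[i],.0795).round(4))
```

```text
6.9 [ 0.5684229  -0.0142937   0.21481592]
a [ 0.5752 -0.0154  0.0795] [270. 185.]
start [ 0.5407 -0.0841  0.0795] [239. 262.]
stop [ 0.5943 -0.0899  0.0725] [298. 258.]
[182, 0, 139, 8, 862] [254.6   2.9] [0.578  0.1217 0.0795]
[188, 14, 169, 5, 641] [272.8  16. ] [0.5903 0.1118 0.0795]
[135, 52, 28, 35, 225] [151.2  61.9] [0.4952 0.0903 0.0795]
[260, 66, 17, 18, 238] [267.9  74.3] [0.5827 0.0719 0.0795]
[137, 75, 16, 13, 137] [144.1  80.8] [0.487  0.0775 0.0795]
[137, 98, 30, 42, 772] [152.7 114.7] [0.4885 0.0516 0.0795]
[260, 124, 16, 15, 183] [267.8 130.9] [0.5782 0.0291 0.0795]
[109, 155, 57, 49, 2290] [135.3 178.2] [0.4638 0.002  0.0795]
[259, 174, 18, 19, 263] [267.7 183.4] [ 0.5738 -0.0142  0.0795]
```

View pics/w6.png

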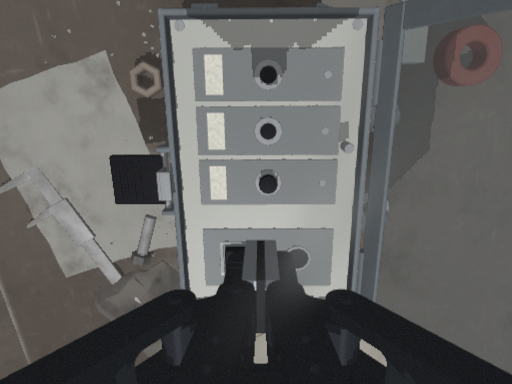

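The raised button measures (0.574, −0.0145), which agrees with the fitted pose. The square key is at about (240,262) px, as predicted, so I'll use (0.540, −0.084) for it. Now I press the button.

Request:
step_arm(steps=[1,0,5.5,30,0,1,0,0,40,0,1,0,0,40,0,1,0,0,15,0,1,0,0,7,0,1,0,0,4,0,1,0,0,4,0,1,0,0,2.5,0,1,0,0,0,0,1,0,0,0,0])

```text
time_s: 7.95
tcp_pos: [0.5799, -0.0153, 0.073]
tcp_rot: [[0.107, 0.994, 0.002], [0.994, -0.107, -0.0], [0.0, 0.002, -1.0]]
wrist_force: [-0.1, 0.0, -0.4]
finger_gap: 0.0
grip_force: 0.0
```

Contact force is now zero at z = 0.073. I'll lift, move above the start key and check.

Request:
step_arm(steps=[1,0,0,-30,0,1,0,0,-20,0,1,-25,-12,0,0,1,-25,-10,0,0,1,-22.5,-10,0,0,1,0,0,0,0,1,0,0,0,0])

```text
time_s: 8.65
tcp_pos: [0.54, -0.0842, 0.1228]
tcp_rot: [[0.108, 0.994, 0.001], [0.994, -0.108, 0.0], [0.0, 0.001, -1.0]]
wrist_force: [0.2, -0.2, 0.6]
finger_gap: -0.0001
grip_force: 0.0
```

Run:
```python
from h import *
o=manip.get_obs();print(o['time_s'],o['tcp_pos'],o['wrist_force'])
im,c=snap('wrist','w7.png');im2,c2=snap('scene','s7.png')
cv2.imwrite('pics/m7.png',np.hstack([cv2.resize(im[:,:,::-1],(400,300)),cv2.resize(im2[130:250,180:340,::-1],(400,300),interpolation=3)]))
```

```text
8.65 [ 0.54000672 -0.08416096  0.12283963] [ 0.22174812 -0.21297609  0.57758185]
```

View pics/m7.png

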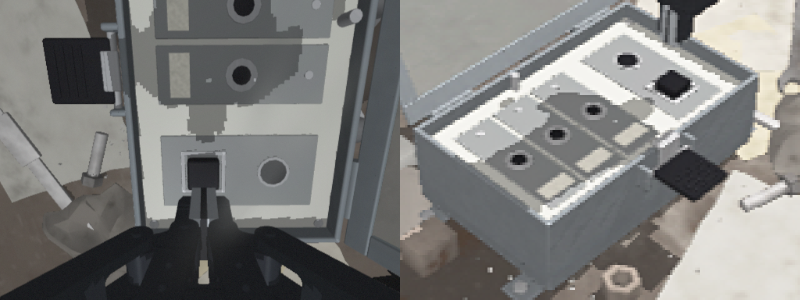

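All three breaker buttons now look alike, so the tripped one is in. The fingertip is in line with the square key, so I press it.

Request:
step_arm(steps=[1,0,0,20,0,1,0,0,15,0,1,0,0,7,0,1,0,0,4,0,1,0,0,3,0,1,0,0,1.5,0,1,0,0,0,0,1,0,0,0,0,1,0,0,-20,0,1,0,0,-40,0,1,0,-20,-40,0,1,0,-20,-10,0])

```text
time_s: 9.95
tcp_pos: [0.5028, -0.0803, 0.1863]
tcp_rot: [[0.107, 0.994, 0.008], [0.994, -0.107, -0.002], [-0.001, 0.008, -1.0]]
wrist_force: [0.3, -0.1, 0.2]
finger_gap: -0.0001
grip_force: 0.0
```

Request:
step_arm(steps=[1,0,-40,0,0,1,0,-20,0,0,1,0,0,0,0])

```text
time_s: 10.25
tcp_pos: [0.4371, -0.073, 0.182]
tcp_rot: [[0.107, 0.994, -0.002], [0.994, -0.107, 0.0], [-0.0, -0.002, -1.0]]
wrist_force: [0.3, -1.1, 0.3]
finger_gap: 0.0004
grip_force: 0.0
```

Run:
```python
from h import *
o=manip.get_obs();print(o['time_s'],o['tcp_pos'],o['wrist_force'])
im,c=snap('side','d8.png');im2,c2=snap('scene','s8.png')
cv2.imwrite('pics/m8.png',np.hstack([cv2.resize(i[60:280,150:350,::-1],None,fx=2,fy=2,interpolation=3) for i in(im,im2)]))
```

```text
10.25 [ 0.43708071 -0.07296462  0.18204946] [ 0.25784267 -1.14584083  0.30492789]
```

View pics/m8.png

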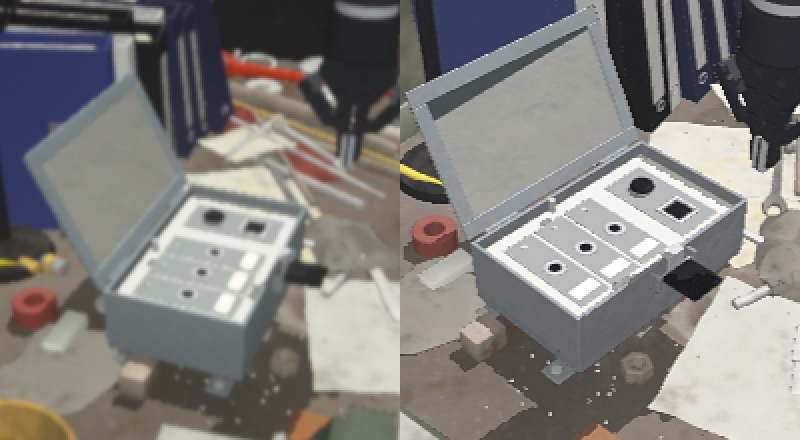

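The lid is open, all three breaker buttons are in, the start key is in, the stop mushroom is out, and the robot is clear of everything.

```bash
python3 -c "
from h import *
print(order.job_done())"
```

```text
the job is handed in; nothing more can be done
None
```

I handed the job in at about 10 s on the robot clock: lid open at its stop, tripped breaker pressed in, then start key in and stop key out, all checked in the last pictures; an early push on the lid jammed at about 24 N, under the 30 N limit, and the hand-in returned no verdict.

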